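# Dark and clear reading of a sample cell held in a light path

### The arm

A 6-joint arm with a two-finger parallel gripper is mounted at the origin on the work surface. World frame = base frame: x ahead of the robot, y to its left, z up, the work surface at z = 0. Lengths are in m, angles in degrees, forces in N, time in s.
With the tool pointing down it reaches from about 0.4 to 0.825 m from the base axis. Payload 7 kg.
Tool frame: the origin (TCP) lies on the centre line of the jaws, within the pads' length; the fingertips stand 19 mm ahead of it and the grasp point (between the pads) is the TCP; z points along the fingers, y is the line along which they close (so a half turn about z gives the same grasp; the last joint's range is limited). The gripper opens to 88 mm and grips with 3 to 60 N. Pads are 19 mm wide; open, the fingers measure 130 mm over their backs; the gripper's body (78 mm by 193 mm) begins 47 mm behind the grasp point.
Start: joints at [-57.061, 20.546, 0.682, 0, -70.136, -16.507], TCP at [0.191, -0.647, 0.246] pointing down, gripper open.
Joint ranges: [-176.03, 176.03], [-82.01, 121.73], [-58.28, 71.71], [-173.87, 95.51], [-174.79, -0.11], [-173.66, 173.66]. Speed limits (degrees/s): [136.94, 136.94, 172.46, 180, 180, 180].

### API

Orientations are given as [roll, pitch, yaw] about the fixed x, y, z axes, in that order (R = Rz(yaw) Ry(pitch) Rx(roll)).
In Python, from plant import get_state, capture, close_job gives the robot as it stands.
- The arm moves only by the tool apply_moves, never from a script. Its argument "targets" is a list of rows, each a list of 7 numbers: the opening, from 0 (shut) to 1 (fully open), then the shift along the tool's x, y, z normalised to -1 to 1, where 1 is 1000 mm, then the turn, a rotation vector about the tool's x, y, z normalised to -1 to 1, where 1 is 90 degrees. In form: [[claw, tx, ty, tz, ax, ay, az], ...]. A call has 1 to 20 rows; each row shifts and turns the commanded pose from where the row before left it, along the tool's axes as they then stand; what a row does not reach is not made up. A row lasts 1/12 s, in which the tool goes at most 41.7 mm and 7.16 degrees, less where a joint would pass 70% of its speed; a pose out of reach is approached as far as the arm can. A call with a number of a shift or a turn outside -1 to 1 is refused whole. A call with a gripper value outside its range is refused whole. The fingers move at their own pace and stop on an object; "newtons" is the grip in N (left out, the last holds). Time passes only in rows, so rows that do not move let the fingers close. It gives the time, the measured TCP pose, the force, the opening and the grip force at its end, in the units of the state.
- get_state(): the state, without advancing time (a new reading comes with each control period).
- capture(name): name is "scene" or "side" or "wrist"; returns a dict with "frame" (384x512x3 uint8, red, green, blue), "range_z" (384x512 float32, m along the optical axis (not along the pixel's ray), 0 where there is no reading), "camera_matrix" (3x3 intrinsics, pixels), "k1" (the pictures are not rectified: a ray, as slopes to the right and down, at radius r is drawn at 1 + k1 r^2 times it, then the intrinsics apply), "T" (4x4, takes a point from camera to world coordinates). Camera axes: x right, y down, z forward; pixel columns grow to the right and rows downward; lengths in m; the calibration is good to about 2 mm. A picture is of the moment at which its call begins.
- close_job(): hands the job in; it is judged then, once.
The state is a dict: "time_s": time; "joints": joint angles; "qd": joint speeds; "joint_torque": joint torques, N m; "tcp_pos": TCP position; "eef_rot": TCP orientation; "contact_force": force on the tool from outside, world axes, zero at the start; "moment": the same for the moment, N m; "gripper_width": finger opening in m; "gripper_force": force on a finger pad.
Only numpy, scipy, OpenCV 4.12 (cv2) and the standard library are available. Lean on these libraries where they do the work, as an engineer would, in place of code of your own. Each camera call takes 0.05 s, during which the arm holds its last target. There are 200 camera calls.

### The job

Pick up the blue-capped glass cell by the upper half of its two white frosted faces, never touching its clear windows, and hold it upright in the air midway between the red lamp and the white detector, the beam crossing the middle of its lower half. First hold it still there with a frosted face towards the lamp for two seconds (dark reading), then turn it a quarter turn so that the clear windows squarely face lamp and detector, and finish while still holding it steady there. Leave the orange-capped cell, screwdriver and tissue box alone, and do not knock the lamp or detector.

Things in the scene. Friction and masses are not known exactly. Their poses are not given: they have to be found in the camera images.
- cell_center (a point): Centre (40 mm above the underside) of the blue-capped glass cell, a square column standing loose on the bench, 0.105 kg, 80 mm tall plus an 8 mm blue cap. Its x axis is square to the two clear windows (27 mm apart), its y axis square to the two white frosted faces (24 mm apart, 24 mm wide, 80 mm tall); z up. From above, white frosted edges flank the cap. Either end of an axis looks alike.
- cell_spot (a point): Point on the axis of the same cell, 20 mm above its underside (the middle of its lower half), where the beam should cross; same axes as the cell.
- cell_frosted: The two white frosted glass plates of the blue-capped cell, the only faces to be gripped. Origin at the centre of the cell's underside, same axes as the cell.
- cell_windows: The two clear (faintly blue, see-through) windows of the blue-capped cell, at its own +x and -x sides, 16 mm wide and 80 mm tall, 1.5 mm proud of the frosted plates' edges; fingers closed on the frosted faces do not touch them. Origin at the centre of the cell's underside.
- beam_mid (a point): Middle of the light path of the optical stage: the point midway between the lamp's and the detector's lens barrels, on the beam, 90 mm above the bench. Its y axis runs along the beam, towards the lamp; x is level and square to the beam; z up.
- stage: Fixed optical stage: plate 90 x 300 x 12 mm (300 along the beam), yellow line under the beam, yellow cross line at its middle. Red lamp housing at +y, white detector housing at -y, each 60 x 60 mm, 125 mm high, centred 115 mm from the middle; black lens barrels, 32 mm diameter, reach inwards to a gap of 120 mm. Origin: centre of the plate's underside, axes as beam_mid.
- spare_center (a point): Centre, half-way up (40 mm) of the orange-capped cell, of the same build as the blue-capped one: a bystander, leave it alone.
- driver_center (a point): Screwdriver with yellow handle, 160 mm long, lying on the bench along its own x axis; point near its middle, 10 mm above its underside. A bystander.
- tissues: Cardboard lens-tissue box 75 x 55 x 50 mm, origin at the centre of its underside. A bystander.
Mind the look-alikes: they are no part of the job. What is shaped like the part that bears cell_center but yellow is not meant.

How it is judged (in metres and radians):
On the way:
1. the cell is held upright and still in the beam with its frosted faces square to the beam (dark reading) for a second (x of cell_spot in the frame of beam_mid between -0.007 and 0.007 m and y of cell_spot in the frame of beam_mid between -0.02 and 0.02 m and z of cell_spot in the frame of beam_mid between -0.01 and 0.01 m and angle between cell_spot's own z axis and vertical below 0.12 rad and contact force between the fingers and cell_frosted above 1 N and z of the grasp point in the frame of cell_spot above 0.018 m and contact force between stage and anything else below 0.3 N and linear speed of cell_frosted below 0.03 m/s and angle between the y axis of cell_spot and the y axis of beam_mid, either way round below 0.15 rad), for 1 s.
At the end, for the whole second after the job is handed in: Fingers hold the frosted faces (over 1 N), 38 mm or more above the underside; stage untouched (under 0.3 N); cell still (0.03 m/s), upright within 0.12 rad, windows square to the beam within 0.15 rad; its spot within 7 mm sideways and 10 mm in height of the beam, 20 mm of midway (x of cell_spot in the frame of beam_mid between -0.007 and 0.007 m and y of cell_spot in the frame of beam_mid between -0.02 and 0.02 m and z of cell_spot in the frame of beam_mid between -0.01 and 0.01 m and angle between cell_spot's own z axis and vertical below 0.12 rad and contact force between the fingers and cell_frosted above 1 N and z of the grasp point in the frame of cell_spot above 0.018 m and contact force between stage and anything else below 0.3 N and linear speed of cell_frosted below 0.03 m/s and angle between the x axis of cell_spot and the y axis of beam_mid, either way round below 0.15 rad); the arm keeps its last pose, push and grip.
It fails at once if the fingers touch a clear window (contact force between the fingers and cell_windows above 0.3 N).
It fails at once if the cell is tipped over (angle between cell_spot's own z axis and vertical above 0.5 rad).
It fails at once if the lamp, detector or their plate is knocked (contact force between stage and anything else above 4 N).
It fails at once if the orange-capped cell is disturbed (distance of spare_center from where it was at the start of the episode above 0.015 m).
It fails at once if the screwdriver or the tissue box is disturbed (distance of any of driver_center, tissues from where it was at the start of the episode above 0.02 m).
It also fails if it takes over 51 s, if anything falls off the work surface, if the arm or the gripper's body presses on something with over 40 N, if the wrist force passes 120 N, or if a joint passes its speed limit or range.

## Working session

There is one attempt and no reset: what is moved stays moved. The work goes in short steps, Python scripts to look and compute and a tool call to move; the robot and the scene stay as the last step left them, time stands still between calls to the robot, and variables do not carry over. Pictures are saved under pics/ and viewed, at most 10 in all, crops included, and the job is handed in when it is done.

Besides the shell and the picture viewer there is one more tool, called after "Emit:" as a command line: name --pt "numbers of a row" for each row, then --argument value for the rest. apply_moves: Moves the arm, as the interface text tells. Scaled input: -1 to 1 covers 1000 mm each way for a shift and 90 degrees each way for a turn. Its arguments: {"type":"object","properties":{"targets":{"type":"array","items":{"type":"array","items":{"type":"number"}}},"newtons":{"type":"number"}},"required":["targets"]}

```bash
mkdir -p pics
cat > h.py <<'E'
import numpy as np, cv2, pickle
from plant import get_state, capture, close_job
def snap(n,f):
    c=capture(n); cv2.imwrite(f'pics/{f}.png',c['frame'][:,:,::-1]); pickle.dump(c,open(f'{f}.pkl','wb')); return c
def load(f): return pickle.load(open(f'{f}.pkl','rb'))
def cloud(c):
    h,w=c['range_z'].shape; K=c['camera_matrix']; 
    u,v=np.meshgrid(np.arange(w),np.arange(h))
    xd=(u-K[0,2])/K[0,0]; yd=(v-K[1,2])/K[1,1]
    x,y=xd.copy(),yd.copy()
    for _ in range(10):
        s=1+c['k1']*(x*x+y*y); x=xd/s; y=yd/s
    z=c['range_z']; P=np.stack([x*z,y*z,z],-1)
    rays=np.stack([x,y,np.ones_like(x)],-1)
    T=c['T']; return P@T[:3,:3].T+T[:3,3], rays@T[:3,:3].T, T[:3,3]
def atz(c,u,v,z):
    P,r,o=cloud(c); d=r[int(v),int(u)]; return o+d*(z-o[2])/d[2]
E
python3 - <<'E'
from h import *
a=snap('scene','s0'); b=snap('side','d0'); c=snap('wrist','w0')
cv2.imwrite('pics/sd0.png',cv2.resize(np.vstack([a['frame'],b['frame']])[:,:,::-1],(400,600)) )
for x in (a,b,c): print(x['T'].round(3).tolist(),x['k1'],x['camera_matrix'][0,0])
s=get_state(); print(s)
E
```

```text
[[-0.597, 0.473, -0.648, 1.119], [0.802, 0.36, -0.476, 0.295], [0.009, -0.804, -0.595, 0.551], [0.0, 0.0, 0.0, 1.0]] -0.022146629883454366 378.0091049643446
[[-0.926, -0.254, 0.28, 0.335], [-0.378, 0.65, -0.659, 0.54], [-0.015, -0.716, -0.698, 0.721], [0.0, 0.0, 0.0, 1.0]] -0.14395593880882948 410.92150602565096
[[-0.283, 0.923, 0.261, 0.12], [0.959, 0.272, 0.077, -0.667], [-0.0, 0.272, -0.962, 0.384], [0.0, 0.0, 0.0, 1.0]] -0.0328358706066847 345.7300838586693
{'time_s': 0.15, 'joints': array([-5.70616149e+01,  2.05817689e+01,  6.47898404e-01, -1.58795856e-02,
       -7.01367370e+01, -1.65055422e+01]), 'qd': array([ 0.08781944, -0.04730596,  0.10295461,  0.02540984,  0.04491574,
       -0.0380605 ]), 'joint_torque': array([-1.46977502e-03, -5.83275568e+01,  2.93292081e+01,  7.00133711e+00,
        8.79495987e-03, -1.14109789e-04]), 'tcp_pos': array([ 0.19082675, -0.64711243,  0.24485243]), 'eef_rot': array([ 1.79928060e+02, -5.74732047e-03, -1.63572558e+02]), 'contact_force': array([-0.15785359, -0.54077735, -0.01275506]), 'moment': array([-0.11315484, -0.04062668,  0.02953786]), 'gripper_force': 0.0, 'gripper_width': 0.0880440217403187}
```

View pics/s0.png

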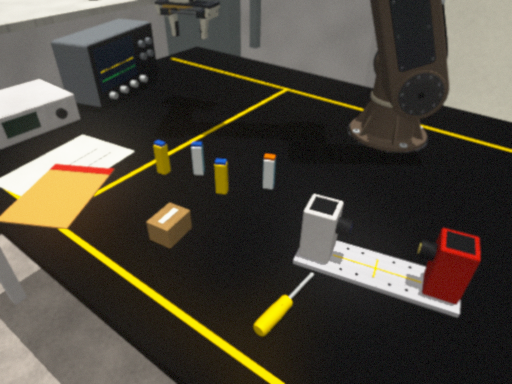

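View pics/d0.png

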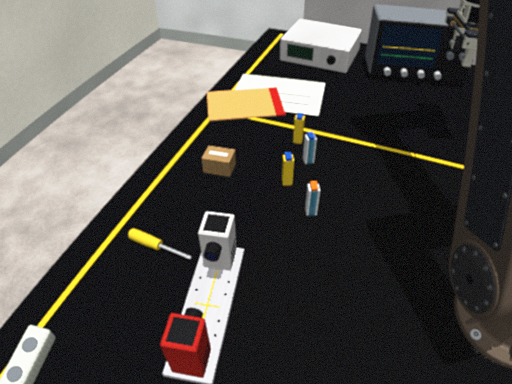

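Scene: the blue-capped glass cell is at (198,158), between the yellow look-alikes at (162,157) and (221,176). The orange-capped cell is at (269,171) and the stage cross at (375,268). In the side view the cell is at (310,149) and the cross at (207,305).

Run:
```python
from h import *
a=load('s0'); b=load('d0')
for c,n,pts in ((a,'s',dict(cap=(198,144,.084),y1=(160,143,.084),y2=(221,161,.084),or_=(269,156,.084),cross=(375,268,.012),line1=(342,260,.012),line2=(409,277,.012),box=(170,215,.05),drv1=(257,332,.01),drv2=(312,275,.01),det=(323,203,.125),lamp=(461,241,.125))),
  (b,'d',dict(cap=(310,136,.084),y1=(299,117,.084),y2=(288,156,.084),or_=(314,186,.084),cross=(207,305,.012),l1=(214,280,.012),l2=(201,325,.012),box=(219,152,.05),det=(217,222,.125),lamp=(186,330,.125),drv1=(132,234,.01),drv2=(190,258,.01)))):
    P,_,_=cloud(c)
    for k,(u,v,z) in pts.items(): print(n,k,atz(c,u,v,z).round(4),P[v,u].round(4))
    # stage plate & tops
for f in ('s0','d0'):
    c=load(f);P,_,_=cloud(c);I=c['frame'].astype(int)
    m=(abs(P[...,2]-.125)<.006)&(P[...,0]>.2)&(P[...,0]<.9)&(c['range_z']>0)
    n,l,st,ce=cv2.connectedComponentsWithStats(m.astype(np.uint8))
    for i in range(1,n):
        if st[i,4]>30:
            Q=P[l==i][:,:2].astype(np.float32); print(f,'top',st[i,4],ce[i].round(),cv2.minAreaRect(Q))
    m=(abs(P[...,2]-.012)<.005)&(I.min(-1)>110)&(P[...,0]>.2)&(P[...,0]<.95)&(abs(P[...,1])<.5)
    n,l,st,ce=cv2.connectedComponentsWithStats(m.astype(np.uint8))
    for i in range(1,n):
        if st[i,4]>200:
            Q=P[l==i][:,:2].astype(np.float32); print(f,'plate',st[i,4],ce[i].round(),cv2.minAreaRect(Q))
```

```text
s cap [ 0.5231 -0.3127  0.084 ] [ 0.5314 -0.3042  0.0905]
s y1 [ 0.5777 -0.3926  0.084 ] [ 0.5834 -0.3854  0.0889]
s y2 [ 0.5501 -0.2136  0.084 ] [ 0.5569 -0.2076  0.0895]
s or_ [ 0.4626 -0.1369  0.084 ] [ 0.4706 -0.1316  0.0897]
s cross [0.5802 0.1926 0.012 ] [0.5821 0.1929 0.0138]
s line1 [0.5992 0.1328 0.012 ] [0.6004 0.1332 0.0132]
s line2 [0.5634 0.2524 0.012 ] [0.5647 0.2525 0.0133]
s box [ 0.7349 -0.1964  0.05  ] [ 0.7365 -0.1944  0.0521]
s drv1 [0.8254 0.0926 0.01  ] [0.8257 0.0928 0.0105]
s drv2 [0.6662 0.1041 0.01  ] [0.6715 0.1064 0.0163]
s det [0.5983 0.0754 0.125 ] [0.6016 0.0768 0.1277]
s lamp [0.5512 0.3053 0.125 ] [0.5531 0.3052 0.1265]
d cap [ 0.5264 -0.3119  0.084 ] [ 0.5248 -0.3045  0.0895]
d y1 [ 0.579  -0.3855  0.084 ] [ 0.5771 -0.3781  0.0891]
d y2 [ 0.5538 -0.2131  0.084 ] [ 0.5517 -0.206   0.09  ]
d or_ [ 0.4652 -0.133   0.084 ] [ 0.4642 -0.1277  0.089 ]
d cross [0.5799 0.1929 0.012 ] [0.5799 0.1929 0.0119]
d l1 [0.5924 0.1351 0.012 ] [0.5921 0.1356 0.0128]
d l2 [0.5714 0.2361 0.012 ] [0.5339 0.2843 0.1242]
d box [ 0.7385 -0.2039  0.05  ] [ 0.736  -0.1993  0.0
[... 697 characters left out ...]
59383001178503036), 11.376616477966309)
s0 plate 3988 [377. 274.] ((0.5819334983825684, 0.19262389838695526), (0.09272438287734985, 0.29924097657203674), 12.058206558227539)
d0 top 251 [409.  49.] ((0.3501366972923279, -0.873181164264679), (0.11003558337688446, 0.28851303458213806), 80.46443939208984)
d0 top 760 [216. 225.] ((0.6041268110275269, 0.08102894574403763), (0.05970307067036629, 0.06213550642132759), 11.796538352966309)
d0 top 1336 [183. 333.] ((0.5555621981620789, 0.30562523007392883), (0.060806646943092346, 0.060485489666461945), 12.18392562866211)
d0 plate 3281 [211. 309.] ((0.5802571177482605, 0.19272303581237793), (0.09183841943740845, 0.30184686183929443), 12.092925071716309)
```

Emit:
apply_moves --pt "1 -0.0232 0.0128 0 0 0 0" --pt "1 -0.0232 0.0128 0 0 0 0" --pt "1 -0.0232 0.0128 0 0 0 0" --pt "1 -0.0232 0.0128 0 0 0 0" --pt "1 -0.0232 0.0128 0 0 0 0" --pt "1 -0.0232 0.0128 0 0 0 0" --pt "1 -0.0232 0.0128 0 0 0 0" --pt "1 -0.0232 0.0128 0 0 0 0" --pt "1 -0.0232 0.0128 0 0 0 0" --pt "1 -0.0232 0.0128 0 0 0 0" --pt "1 -0.0232 0.0128 0 0 0 0" --pt "1 -0.0232 0.0128 0 0 0 0" --pt "1 -0.0232 0.0128 0 0 0 0" --pt "1 -0.0232 0.0128 0 0 0 0" --pt "1 -0.0232 0.0128 0 0 0 0" --pt "1 -0.0232 0.0128 0 0 0 0" --pt "1 -0.0232 0.0128 0 0 0 0" --pt "1 -0.0232 0.0128 0 0 0 0" --pt "1 0 0 0 0 0 0" --pt "1 0 0 0 0 0 0"

```text
time_s: 1.82
tcp_pos: [0.527, -0.3071, 0.245]
eef_rot: [180.0, -0.0, -163.4]
contact_force: [-0.2, -0.2, -0.2]
gripper_width: 0.0878
gripper_force: 0.0
```

Run:
```python
from h import *
c=snap('wrist','w1'); print(c['T'].round(3).tolist()); print(get_state()['joints'])
P,_,_=cloud(c); I=cv2.resize(c['frame'],None,fx=1.5,fy=1.5,interpolation=2); cv2.imwrite('pics/w1b.png',I[:,:,::-1])
```

```text
[[-0.285, 0.922, 0.26, 0.457], [0.958, 0.275, 0.076, -0.327], [-0.001, 0.271, -0.963, 0.385], [0.0, 0.0, 0.0, 1.0]]
[-1.19882516e+01  1.45031153e+01 -7.94538493e+00 -3.16220441e-03
 -6.76000372e+01 -6.15138557e+01]
```

View pics/w1b.png

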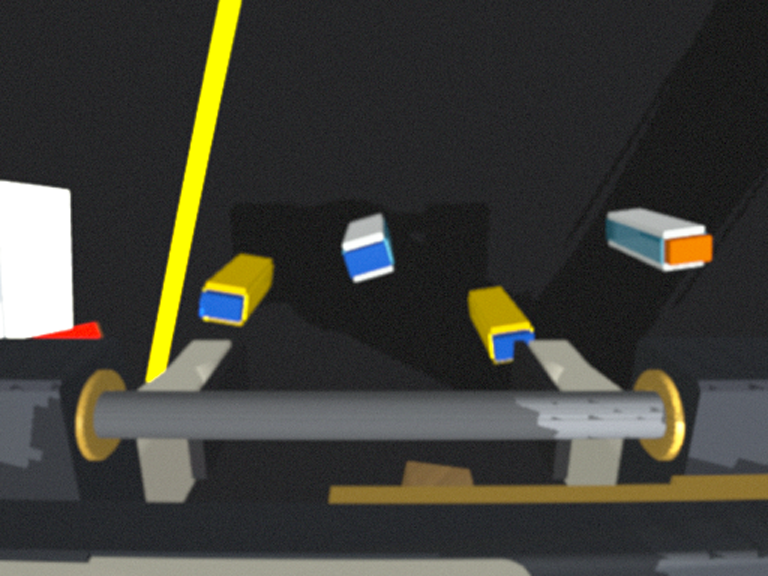

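The blue-capped cell is at about (368,262) in the 1.5x picture. Its white frosted edges lie above and below the cap, tilted about 15–20°, and the yellow look-alikes are at (222,305) and (512,345). I'll enlarge it.

Run:
```python
from h import *
c=load('w1'); cv2.imwrite('pics/w1c.png',cv2.resize(c['frame'][135:195,215:275],None,fx=10,fy=10,interpolation=cv2.INTER_CUBIC)[:,:,::-1])
P,r,o=cloud(c); I=c['frame'].astype(int)
hsv=cv2.cvtColor(c['frame'],cv2.COLOR_RGB2HSV)
m=(hsv[...,0]>103)&(hsv[...,0]<128)&(hsv[...,1]>130)&(hsv[...,2]>80)
m[:, :215]=0;m[:,275:]=0;m[:135]=0;m[195:]=0
v,u=np.nonzero(m); print(m.sum(),u.min(),u.max(),v.min(),v.max(),P[m].mean(0))
Q=np.array([o+d*(.088-o[2])/d[2] for d in r[m]]); print(cv2.minAreaRect(Q[:,:2].astype(np.float32)))
```

```text
483 228 260 161 185 [ 0.5251052  -0.31555912  0.085793  ]
((0.5248854756355286, -0.31515851616859436), (0.015720054507255554, 0.025928080081939697), 33.60809326171875)
```

View pics/w1c.png

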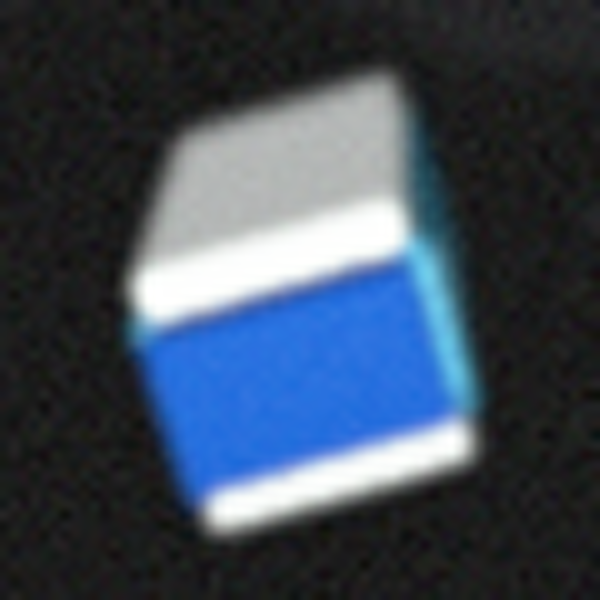

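The crop shows the top edges of the frosted plates: the upper outer edge runs (133,277)–(400,198) and the lower outer edge (212,535)–(477,460). These are the plate corners at z = 80 mm.

Run:
```python
from h import *
from scipy.ndimage import map_coordinates as mc
c=load('w1'); P,r,o=cloud(c)
q=np.array([(133,277),(400,198),(477,460),(212,535)])/10-.45+[215,135]
W=[]
for u,v in q:
    d=np.array([mc(r[...,k],[[v],[u]],order=1)[0] for k in range(3)]); W.append((o+d*(.08-o[2])/d[2])[:2])
W=np.array(W); print(W.round(4)); e=np.roll(W,-1,0)-W
print(W.mean(0),np.linalg.norm(e,axis=1),np.degrees(np.arctan2(e[:,1],e[:,0])))
```

```text
[[ 0.5214 -0.3315]
 [ 0.5077 -0.3106]
 [ 0.5288 -0.297 ]
 [ 0.5425 -0.3182]]
[ 0.52511552 -0.31432026] [0.02497229 0.02508584 0.02520979 0.02494307] [ 123.23230153   32.86081708  -57.09826771 -147.6859192 ]
```

Emit:
apply_moves --pt "1 0 0 0 0 0 -0.0739" --pt "1 0 0 0 0 0 -0.0739" --pt "1 0 0 0 0 0 -0.0739" --pt "1 0 0 0 0 0 -0.0739" --pt "1 0 0 0 0 0 -0.0739" --pt "1 0 0 0 0 0 -0.0739" --pt "1 0 0 0 0 0 -0.0739" --pt "1 0 0 0 0 0 -0.0739" --pt "1 0 0 0 0 0 -0.0739" --pt "1 0 0 0 0 0 -0.0739" --pt "1 0 0 0 0 0 -0.0739" --pt "1 0 0 0 0 0 -0.0739" --pt "1 0 0 0 0 0 -0.0739" --pt "1 0 0 0 0 0 -0.0739" --pt "1 0 0 0 0 0 -0.0739" --pt "1 0 0 0 0 0 -0.0739" --pt "1 0.005 0.0055 0 0 0 0" --pt "0.7 0 0 0.03 0 0 0" --pt "0.7 0 0 0.035 0 0 0" --pt "0.7 0 0 0 0 0 0"

```text
time_s: 3.53
tcp_pos: [0.5202, -0.3149, 0.1743]
eef_rot: [179.7, 0.5, -57.5]
contact_force: [-2.1, 0.9, -3.0]
gripper_width: 0.0729
gripper_force: 0.0
```

Run:
```python
from h import *
c=snap('wrist','w2'); print(get_state()['tcp_pos'],get_state()['eef_rot'])
cv2.imwrite('pics/w2b.png',cv2.resize(c['frame'],None,fx=1.5,fy=1.5,interpolation=2)[:,:,::-1])
```

```text
[ 0.52152646 -0.31564825  0.17753323] [179.73805992   0.31789269 -57.41259195]
```

View pics/w2b.png

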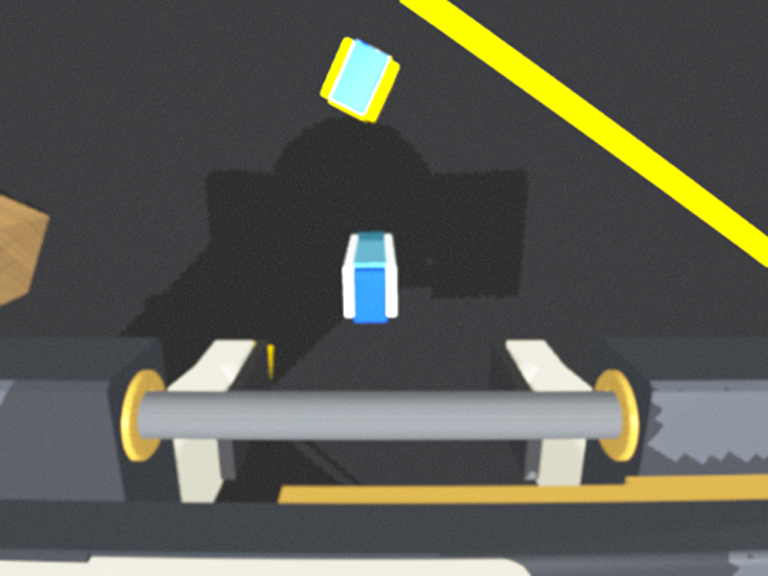

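The cell is square to the jaws, with its cap at about (371,290) and frosted edges on the finger sides. The arm was still settling, so I'll let it settle and measure once more.

Emit:
apply_moves --pt "0.7 0 0 0 0 0 0" --pt "0.7 0 0 0 0 0 0" --pt "0.7 0 0 0 0 0 0" --pt "0.7 0 0 0 0 0 0" --pt "0.7 0 0 0 0 0 0"

```text
time_s: 4.0
tcp_pos: [0.5249, -0.3156, 0.1818]
eef_rot: [-179.9, -0.1, -57.2]
contact_force: [-1.4, 0.1, -0.5]
gripper_width: 0.0613
gripper_force: 0.0
```

Run:
```python
from h import *
c=snap('wrist','w3'); print(get_state()['tcp_pos'],get_state()['eef_rot'])
cv2.imwrite('pics/w3c.png',cv2.resize(c['frame'][148:223,215:290],None,fx=8,fy=8,interpolation=cv2.INTER_CUBIC)[:,:,::-1])
```

```text
[ 0.52474883 -0.31552217  0.18148487] [-1.79945281e+02 -6.05609038e-02 -5.71552833e+01]
```

View pics/w3c.png

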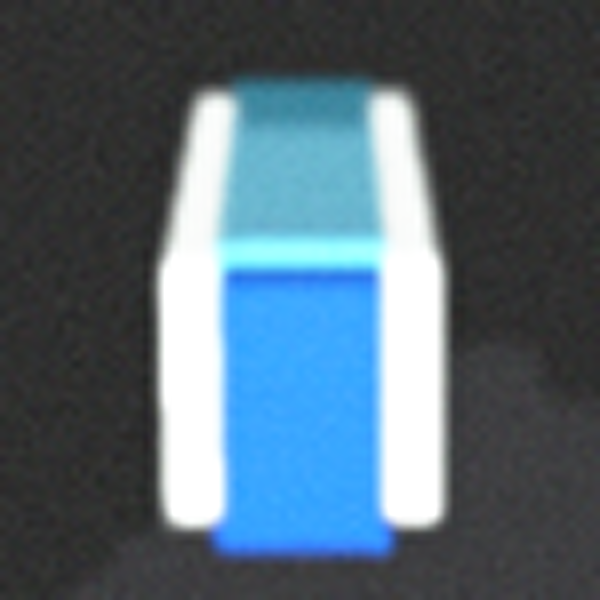

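Run:
```python
from h import *
from scipy.ndimage import map_coordinates as mc
c=load('w3'); P,r,o=cloud(c)
q=np.array([(160,250),(443,250),(443,528),(163,528)])/8-.44+[215,148]
W=[]
for u,v in q:
    d=np.array([mc(r[...,k],[[v],[u]],order=1)[0] for k in range(3)]); W.append((o+d*(.08-o[2])/d[2])[:2])
W=np.array(W); e=np.roll(W,-1,0)-W
print(W.mean(0),np.linalg.norm(e,axis=1),np.degrees(np.arctan2(e[:,1],e[:,0])))
s=get_state(); y=np.radians(s['eef_rot'][2]); d=W.mean(0)-s['tcp_pos'][:2]
print('tool dx dy',d@[np.cos(y),np.sin(y)],d@[np.sin(y),-np.cos(y)],s['tcp_pos'])
```

```text
[ 0.52478371 -0.3146071 ] [0.02544723 0.02648679 0.02590311 0.02648593] [-147.13635101  123.63061984   32.86656959  -57.35557036]
tool dx dy -0.0007498726854230988 -0.0005256030695514381 [ 0.52474883 -0.31552217  0.18148487]
```

Emit:
apply_moves --pt "0.7 -0.001 -0.0005 0.0145 0 0 0" --pt "0.7 0 0 0.0145 0 0 0" --pt "0.7 0 0 0.0145 0 0 0" --pt "0.7 0 0 0.0145 0 0 0" --pt "0.7 0 0 0.0145 0 0 0" --pt "0.7 0 0 0.0145 0 0 0" --pt "0.7 0 0 0.0145 0 0 0" --pt "0.7 0 0 0.0145 0 0 0" --pt "0.7 0 0 0 0 0 0" --pt "0.7 0 0 0 0 0 0" --pt "0.7 0 0 0 0 0 0" --pt "0.7 0 0 0 0 0 0" --pt "0.7 0 0 0 0 0 0"

```text
time_s: 5.13
tcp_pos: [0.5249, -0.3145, 0.0657]
eef_rot: [-179.9, -0.1, -57.1]
contact_force: [-1.1, -0.5, -0.2]
gripper_width: 0.0616
gripper_force: 0.0
```

Emit:
apply_moves --newtons 20 --pt "0.4 0 0 0 0 0 0" --pt "0.35 0 0 0 0 0 0" --pt "0.3 0 0 0 0 0 0" --pt "0.25 0 0 0 0 0 0" --pt "0 0 0 0 0 0 0" --pt "0 0 0 0 0 0 0" --pt "0 0 0 0 0 0 0" --pt "0 0 0 0 0 0 0" --pt "0 0 0 0 0 0 0" --pt "0 0 0 0 0 0 0" --pt "0 0 0 0 0 0 0" --pt "0 0 0 0 0 0 0"

```text
time_s: 6.13
tcp_pos: [0.5242, -0.3144, 0.0645]
eef_rot: [180.0, 0.0, -57.2]
contact_force: [-0.2, 0.2, -0.1]
gripper_width: 0.0237
gripper_force: 20.0
```

Emit:
apply_moves --pt "0 0 0 0 0 0 0" --pt "0 0 0 -0.008 0 0 0" --pt "0 0 0 -0.012 0 0 0" --pt "0 0 0 -0.016 0 0 0" --pt "0 0 0 -0.016 0 0 0" --pt "0 0 0 -0.016 0 0 -0.055" --pt "0 0 0 -0.016 0 0 -0.055" --pt "0 0 0 -0.016 0 0 -0.055" --pt "0 0 0 -0.016 0 0 -0.055" --pt "0 0 0 -0.016 0 0 -0.055" --pt "0 0 0 -0.016 0 0 -0.055" --pt "0 0 0 -0.016 0 0 -0.055" --pt "0 0 0 -0.016 0 0 -0.055" --pt "0 0 0 -0.016 0 0 -0.055" --pt "0 0 0 -0.004 0 0 -0.055" --pt "0 0 0 0 0 0 -0.055" --pt "0 0 0 0 0 0 -0.055" --pt "0 0 0 0 0 0 -0.055" --pt "0 0 0 0 0 0 -0.055" --pt "0 0 0 0 0 0 0"

```text
time_s: 7.8
tcp_pos: [0.524, -0.3143, 0.265]
eef_rot: [-180.0, -0.0, 12.4]
contact_force: [-0.3, -0.1, -0.7]
gripper_width: 0.0236
gripper_force: 20.0
```

Emit:
apply_moves --pt "0 0.004 -0.012 0 0 0 0" --pt "0 0.0085 -0.0255 0 0 0 0" --pt "0 0.0085 -0.0255 0 0 0 0" --pt "0 0.0085 -0.0255 0 0 0 0" --pt "0 0.0085 -0.0255 0 0 0 0" --pt "0 0.0085 -0.0255 0 0 0 0" --pt "0 0.0085 -0.0255 0 0 0 0" --pt "0 0.0085 -0.0255 0 0 0 0" --pt "0 0.0085 -0.0255 0 0 0 0" --pt "0 0.0085 -0.0255 0 0 0 0" --pt "0 0.0085 -0.0255 0 0 0 0" --pt "0 0.0085 -0.0255 0 0 0 0" --pt "0 0.0085 -0.0255 0 0 0 0" --pt "0 0.0085 -0.0255 0 0 0 0" --pt "0 0.0085 -0.0255 0 0 0 0" --pt "0 0.0085 -0.0255 0 0 0 0" --pt "0 0.0085 -0.0255 0 0 0 0" --pt "0 0.0085 -0.0255 0 0 0 0" --pt "0 0.0085 -0.0255 0 0 0 0" --pt "0 0.005 -0.0135 0 0 0 0"

```text
time_s: 9.47
tcp_pos: [0.5803, 0.1963, 0.2647]
eef_rot: [-180.0, -0.0, 12.1]
contact_force: [0.3, -0.9, -0.2]
gripper_width: 0.0236
gripper_force: 20.0
```

Emit:
apply_moves --pt "0 0 0 0 0 0 0" --pt "0 0 0 0 0 0 0" --pt "0 0 0 0 0 0 0" --pt "0 0 0 0 0 0 0" --pt "0 0 0 0 0 0 0" --pt "0 0 0 0 0 0 0"

```text
time_s: 9.97
tcp_pos: [0.5807, 0.1925, 0.2648]
eef_rot: [-180.0, -0.0, 12.1]
contact_force: [-0.5, 0.6, -0.7]
gripper_width: 0.0239
gripper_force: 20.0
```

Run:
```python
from h import *
s=get_state(); print(s['tcp_pos'],s['eef_rot'],s['joints'],s['time_s'])
a=snap('side','d1');b=snap('scene','s1')
I=np.hstack([a['frame'][90:384,100:356],b['frame'][90:384,256:512]])[:,:,::-1]
cv2.imwrite('pics/m1.png',cv2.resize(I,None,fx=1.5,fy=1.5,interpolation=2))
```

```text
[0.58069163 0.19253902 0.26481154] [-1.79994513e+02 -1.45651315e-02  1.20715612e+01] [ 3.66155360e+01  1.39727785e+01 -6.05214269e+00  1.12708885e-03
 -6.99595504e+01  6.54556399e+01] 9.9667
```

View pics/m1.png

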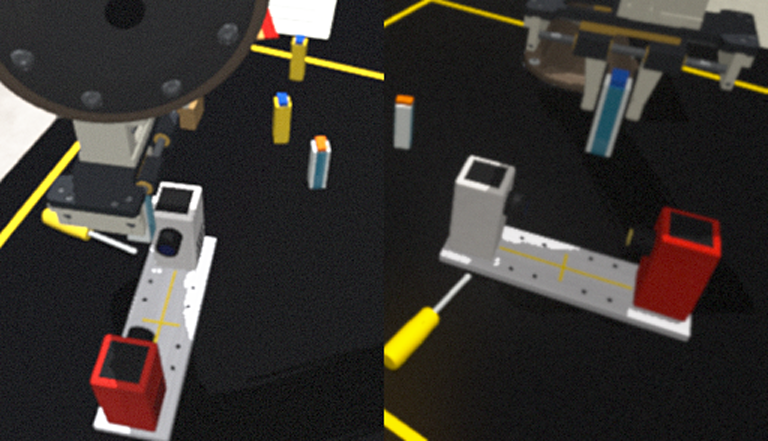

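The scene picture (right half) shows the cell held upright at (608,110) with a clear window towards that camera. The frosted faces are therefore along the beam, above the stage cross at (565,268). I'll lower it now.

Emit:
apply_moves --pt "0 0 0 0.006 0 0 0" --pt "0 0 0 0.01 0 0 0" --pt "0 0 0 0.01 0 0 0" --pt "0 0 0 0.01 0 0 0" --pt "0 0 0 0.01 0 0 0" --pt "0 0 0 0.01 0 0 0" --pt "0 0 0 0.01 0 0 0" --pt "0 0 0 0.01 0 0 0" --pt "0 0 0 0.01 0 0 0" --pt "0 0 0 0.01 0 0 0" --pt "0 0 0 0.01 0 0 0" --pt "0 0 0 0.01 0 0 0" --pt "0 0 0 0.01 0 0 0" --pt "0 0 0 0.004 0 0 0" --pt "0 0 0 0 0 0 0" --pt "0 0 0 0 0 0 0" --pt "0 0 0 0 0 0 0" --pt "0 0 0 0 0 0 0" --pt "0 0 0 0 0 0 0" --pt "0 0 0 0 0 0 0"

```text
time_s: 11.73
tcp_pos: [0.5808, 0.1935, 0.135]
eef_rot: [-180.0, -0.0, 12.1]
contact_force: [-0.8, -0.3, -1.4]
gripper_width: 0.024
gripper_force: 20.0
```

Run:
```python
from h import *
s=get_state(); print(s['tcp_pos'],s['eef_rot'],s['time_s'])
a=snap('side','d2');b=snap('scene','s2')
I=np.hstack([a['frame'][190:384,130:290],b['frame'][170:364,280:500]])[:,:,::-1]
cv2.imwrite('pics/m2.png',cv2.resize(I,None,fx=2,fy=2,interpolation=2))
```

```text
[0.58084237 0.19350131 0.13501436] [-1.79981532e+02 -4.28026320e-02  1.21495399e+01] 11.7333
```

View pics/m2.png

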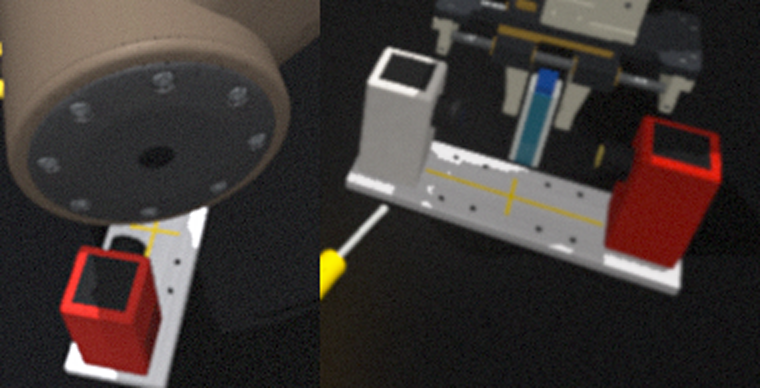

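The scene view shows the cell midway between the barrels, its lower end at (525,162) in the crop, with the frosted sides towards lamp and detector. I'll hold for the dark reading and check the position against the ray.

Emit:
apply_moves --pt "0 0 0 0 0 0 0" --pt "0 0 0 0 0 0 0" --pt "0 0 0 0 0 0 0" --pt "0 0 0 0 0 0 0" --pt "0 0 0 0 0 0 0" --pt "0 0 0 0 0 0 0" --pt "0 0 0 0 0 0 0" --pt "0 0 0 0 0 0 0" --pt "0 0 0 0 0 0 0" --pt "0 0 0 0 0 0 0" --pt "0 0 0 0 0 0 0" --pt "0 0 0 0 0 0 0" --pt "0 0 0 0 0 0 0" --pt "0 0 0 0 0 0 0" --pt "0 0 0 0 0 0 0" --pt "0 0 0 0 0 0 0" --pt "0 0 0 0 0 0 0" --pt "0 0 0 0 0 0 0"

```text
time_s: 13.33
tcp_pos: [0.5807, 0.1934, 0.1345]
eef_rot: [-180.0, -0.0, 12.1]
contact_force: [-1.3, -0.2, -0.8]
gripper_width: 0.0238
gripper_force: 20.0
```

Run:
```python
from h import *
c=load('s2'); print(atz(c,382,251,.07),get_state()['tcp_pos'])
P,_,_=cloud(c)
print('expect ~',[.5805+.0135*.978,.1928+.0135*.21])
for v in range(218,250,6): print(P[v,386].round(4),P[v,384].round(4))
```

```text
[0.59181538 0.19798362 0.07      ] [0.58067266 0.19337452 0.13454657]
expect ~ [0.593703, 0.195635]
[0.5977 0.19   0.147 ] [0.5985 0.1871 0.1461]
[0.5946 0.1921 0.1327] [0.5979 0.1896 0.1337]
[0.5969 0.1953 0.1225] [1.1192 0.2947 0.5512]
[0.5947 0.1977 0.1084] [0.5962 0.1948 0.1079]
[0.5953 0.2007 0.0963] [0.5973 0.1979 0.0962]
[0.5981 0.2041 0.086 ] [0.596  0.2005 0.0823]
```

Emit:
apply_moves --pt "0 0 0 0 0 0 0" --pt "0 0 0 0 0 0 0" --pt "0 0 0 0 0 0 0" --pt "0 0 0 0 0 0 0" --pt "0 0 0 0 0 0 0" --pt "0 0 0 0 0 0 0" --pt "0 0 0 0 0 0 0" --pt "0 0 0 0 0 0 0" --pt "0 0 0 0 0 0 0" --pt "0 0 0 0 0 0 0" --pt "0 0 0 0 0 0 0" --pt "0 0 0 0 0 0 0"

```text
time_s: 14.33
tcp_pos: [0.5807, 0.1934, 0.1346]
eef_rot: [180.0, 0.0, 12.1]
contact_force: [0.5, -0.3, -1.5]
gripper_width: 0.0235
gripper_force: 20.0
```

Position agrees within 2–3 mm. Now the quarter turn.

Emit:
apply_moves --pt "0 0 0 0 0 0 0.03" --pt "0 0 0 0 0 0 0.05" --pt "0 0 0 0 0 0 0.055" --pt "0 0 0 0 0 0 0.055" --pt "0 0 0 0 0 0 0.055" --pt "0 0 0 0 0 0 0.055" --pt "0 0 0 0 0 0 0.055" --pt "0 0 0 0 0 0 0.055" --pt "0 0 0 0 0 0 0.055" --pt "0 0 0 0 0 0 0.055" --pt "0 0 0 0 0 0 0.055" --pt "0 0 0 0 0 0 0.055" --pt "0 0 0 0 0 0 0.055" --pt "0 0 0 0 0 0 0.055" --pt "0 0 0 0 0 0 0.055" --pt "0 0 0 0 0 0 0.055" --pt "0 0 0 0 0 0 0.055" --pt "0 0 0 0 0 0 0.05" --pt "0 0 0 0 0 0 0.03" --pt "0 0 0 0 0 0 0.015"

```text
time_s: 16.0
tcp_pos: [0.5807, 0.1934, 0.1346]
eef_rot: [-180.0, -0.0, -78.0]
contact_force: [0.8, 0.3, -1.0]
gripper_width: 0.0241
gripper_force: 20.0
```

Emit:
apply_moves --pt "0 0 0 0 0 0 0" --pt "0 0 0 0 0 0 0" --pt "0 0 0 0 0 0 0" --pt "0 0 0 0 0 0 0" --pt "0 0 0 0 0 0 0" --pt "0 0 0 0 0 0 0" --pt "0 0 0 0 0 0 0" --pt "0 0 0 0 0 0 0" --pt "0 0 0 0 0 0 0" --pt "0 0 0 0 0 0 0"

```text
time_s: 16.83
tcp_pos: [0.5807, 0.1934, 0.1346]
eef_rot: [180.0, -0.0, -77.9]
contact_force: [0.3, 0.1, -0.5]
gripper_width: 0.0236
gripper_force: 20.0
```

Run:
```python
from h import *
b=snap('scene','s3');w=snap('wrist','w4')
I=np.hstack([b['frame'][170:364,280:500],w['frame'][90:284,156:356]])[:,:,::-1]
cv2.imwrite('pics/m3.png',cv2.resize(I,None,fx=1.9,fy=1.9,interpolation=2))
```

```text
(no output)
```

View pics/m3.png

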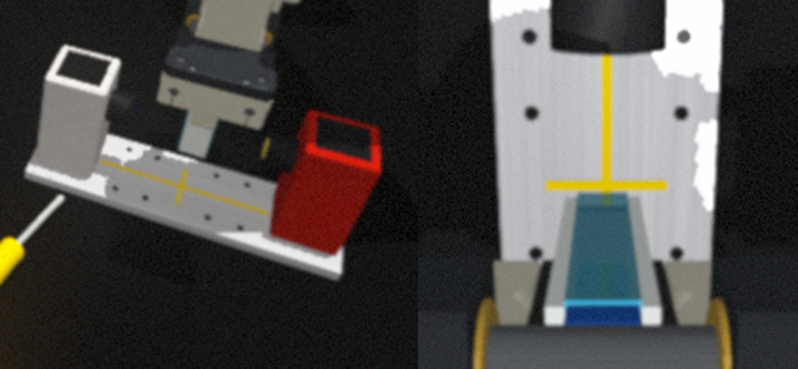

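The wrist view shows the cell at (603,260), centred on the yellow beam line at x = 606. Its window squarely faces the barrel and the fingers are on the frosted faces. I'm handing it in.

```bash
python3 -c "
from plant import *
print(close_job())"
```

```text
the job is handed in; nothing more can be done
None
```

The job is handed in with the blue-capped cell gripped by its frosted faces and held upright in the beam midway between lamp and detector: it was held still about 2.5 s for the dark reading, then turned a quarter turn so the clear windows face both; no verdict was returned.

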